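# Strip the vegetable cutter for washing

## Task

Strip the vegetable cutter for washing: first take the loose grating plate off its leaning stand, stand it on edge in one of the two free slots of the drying rack and let go of it. Then unscrew the finger-grip cap from the cutter's spindle socket - nobody remembers whether it is a left-hand or a right-hand thread, so try it both ways - and lift it off. Finish while still holding the cap upright in the gripper, well clear above the cutter (about 10 cm up), leaving the can, the potatoes and the plate already in the rack alone.

Things in the scene. Friction and masses are not known exactly. Their poses are not given: they have to be found in the camera images.
- plate_c (a point): Centre of the loose aluminium grating plate, 130 x 100 x 8 mm, dark slits in rows, 150 g. x: across its thickness; y: along its 130 mm edges; z: to its upper long edge, 50 mm away. It starts leaning on the stand, z tipped 35 degrees from vertical, upper edge towards the robot. Its upper 42 mm stick out past the stand and can be gripped across the thickness, moving along -z.
- stand: Fixed steel leaning stand, foot 130 x 120 mm; origin: middle of the foot's underside. A 110 mm wide back panel on the robot's side and a ledge with a low lip (7 mm above the ledge) carry the plate. x points away from the robot.
- rack: Fixed steel drying rack, foot 170 x 120 x 6 mm; origin: middle of its underside. Three slots along its y, middles at x = -55 (robot's side), 0, +55 mm; each 14 mm wide between two fins 5 mm thick, 110 mm long, from the slot floor (6 mm above the origin) up to 51 mm. A second plate stands in the +55 slot; the other two are free.
- plate2_c (a point): Centre of the second, equal plate, which already stands on edge in the rack's +55 mm slot. To be left alone.
- cutter: Fixed vegetable cutter drive base, white box 180 x 170 x 85 mm; origin: middle of its underside, z up. The round steel spindle socket, 62 mm across, stands in the middle of its top, rim 110 mm above the origin, with the cap on it.
- cap_grip (a point): Middle of the finger bar of the grey spindle cap, 120 g. Bar 50 mm long (x), 14 mm thick (y), from 16 mm below to 16 mm above this point, on a flange 68 mm across, 6 mm thick, the flange's top 16 mm below this point; a stem with thread lugs reaches 38 mm below it. Seated, this point is 132 mm above the cutter's origin.
- socket (a point): Middle of the spindle socket's rim, on the cap's turning axis. Quick thread of unknown hand: turned the tightening way the cap stops solid after 0.15 to 0.6 rad; the loosening way it is free from 0.8 rad on, stops solid at 0.85 to 1.2 rad, and lifts straight off there. It does not rise while turning nor pull off before. A stop is plain to feel at 0.3 N m.
- can: Aluminium drink can, 58 mm across, 130 mm tall, origin at its underside. Bystander.
- potato1: Potato, 62 mm across, 47 mm tall, origin at its underside. Bystander.
- potato2: Potato, 62 mm across, 47 mm tall, origin at its underside. Bystander.
Mind the look-alikes: they are no part of the job. Of the things that look like the part that bears cap_grip, the smallest one is meant. Leave any pink look-alike of the rack alone.

How it is judged:
On the way, in this order (a step that is already met when the one before it is completed fails the run):
1. the loose plate stands on edge in a free rack slot, let go ((x of plate_c in the frame of rack between -0.064 and -0.046 m or x of plate_c in the frame of rack between -0.009 and 0.009 m) and y of plate_c in the frame of rack between -0.04 and 0.04 m and z of plate_c in the frame of rack between 0.045 and 0.078 m and angle between plate_c's own x axis and vertical above 1.36 rad and contact force between the fingers and plate below 0.2 N and linear speed of plate below 0.03 m/s), for 0.2 s.
2. the cap is off its socket, held in the fingers at least 50 mm above its seat (z of cap_grip in the frame of cutter above 0.182 m and contact force between the fingers and cap above 1 N and contact force between cap and cutter below 0.1 N), for 0.2 s.
At the end, for the whole second after the job is handed in: Loose plate on edge (within 12 degrees) on the floor of a free slot, within 40 mm of the slot's middle along it, let go and still; cap held still by the fingers, at least 50 mm above its seated height, within 29 degrees of upright, touching nothing else; other things not shoved (all of step 1 and all of step 2 and linear speed of cap below 0.03 m/s and angle between cap_grip's own z axis and vertical below 0.5 rad and contact force between cap and rack below 0.1 N and contact force between cap and stand below 0.1 N and contact force between cap and plate below 0.1 N and contact force between cap and plate2 below 0.1 N and contact force between cap and can below 0.1 N and contact force between cap and potato1 below 0.1 N and contact force between cap and potato2 below 0.1 N); the arm keeps its last pose, push and grip.
It fails at once if a drink can is shoved more than 30 mm (distance of can from where it was at the start of the episode above 0.03 m).
It fails at once if a potato is shoved more than 30 mm (distance of potato1 from where it was at the start of the episode above 0.03 m).
It fails at once if a potato is shoved more than 30 mm (distance of potato2 from where it was at the start of the episode above 0.03 m).
It fails at once if the plate already in the rack is shoved more than 20 mm (distance of plate2_c from where it was at the start of the episode above 0.02 m).
It also fails if it takes over 61 s, if anything falls off the work surface, if the arm or the gripper's body presses on something with over 40 N, if the wrist force passes 120 N, or if a joint passes its speed limit or range.

## Robot

A 6-joint arm with a two-finger parallel gripper is mounted at the origin on the work surface. World frame = base frame: x ahead of the robot, y to its left, z up, the work surface at z = 0. Lengths are in m, angles in rad, forces in N, time in s.
With the tool pointing down it reaches from about 0.35 to 0.975 m from the base axis. Payload 4.9 kg.
Tool frame: the origin (TCP) lies at the very end of the fingers, on their centre line; the grasp point (between the pads) lies manip.grip_point_offset behind it (manip.grip_point_offset is the distance from the TCP to the grasp point, in m); z points along the fingers, y is the line along which they close (so a half turn about z gives the same grasp; the last joint's range is limited). The gripper opens to 85 mm and grips with 20 to 120 N. Pads are 22 mm wide; open, the fingers measure 114 mm over their backs; the gripper's body (76 mm by 85 mm) begins 54 mm behind the grasp point. The pads swing forward as they close: fully open they stand 13 mm farther back than shut.
Start: joints at [1.163, 0.053, 1.613, -0, 1.476, -0.119], TCP at [0.178, 0.599, 0.231] pointing down, gripper open.
Joint ranges: [-3.01, 3.01], [-1.01, 2.22], [0.06, 2.58], [-1.02, 4.17], [0.09, 2.62], [-3.14, 3.14]. Speed limits (rad/s): [2.57, 2.57, 3.14, 3.14, 3.14, 3.14].

## Interface

Orientations are given as a unit quaternion [w, x, y, z].
In Python, from plant import manip gives the robot as it stands.
- The arm moves only by the shell command python3 -m crank 'ROWS' [OPENING]. ROWS is JSON, a list of rows, each an object of numbers: "x", "y", "z": the shift along the tool's x, y, z in cm; "turn": the turn about the tool's z in rad. In form: [{"x": .., "y": .., "z": .., "turn": ..}, ...]. A call has 1 to 5 rows; each row shifts and turns the commanded pose from where the row before left it, along the tool's axes as they then stand; what a row does not reach is not made up. A row lasts 1/10 s, in which the tool goes at most 50 mm and 8.59 degrees, less where a joint would pass 70% of its speed; a pose out of reach is approached as far as the arm can. A call with a gripper value outside its range is refused whole. OPENING is the opening in per cent of the stroke, from 0 (shut) to 100 (fully open), set as the call begins (- or left out, the last holds). The fingers move at their own pace and stop on an object; the grip force is fixed at half the most. Time passes only in rows, so rows that do not move let the fingers close. It gives the time, the measured TCP pose, the force, the opening and the grip force at its end, in the units of the state.
- manip.state(): the state, without advancing time (a new reading comes with each control period).
- manip.grab_frame(name): name is "scene" or "top" or "wrist"; returns (picture, depth): 400x640x3 uint8, red, green, blue; 400x640 float32, m along the optical axis (not along the pixel's ray), 0 where there is no reading.
- manip.camera_model(name): a dict with "mtx" (3x3 intrinsics, pixels), "k1" (the pictures are not rectified: a ray, as slopes to the right and down, at radius r is drawn at 1 + k1 r^2 times it, then the intrinsics apply), "world_to_cam" (4x4, takes a point from world to camera coordinates). Camera axes: x right, y down, z forward; pixel columns grow to the right and rows downward; lengths in m; the calibration is good to about 2 mm. A picture is of the moment at which its call begins: read the wrist's pose just before it. camera_model takes no time and is no camera call; for the wrist camera it gives the pose at the moment of the call.
- manip.job_done(): hands the job in; it is judged then, once.
The state is a dict: "time": time; "joint_pos": joint angles; "joint_vel": joint speeds; "joint_efforts": joint torques, N m; "tool_pos": TCP position; "tool_rot": TCP orientation; "contact_force": force on the tool from outside, world axes, zero at the start; "ft_torque": the same for the moment, N m; "gripper_width": opening from 0.0 (shut) to 1.0 (fully open); "grasp_force": force on a finger pad.
Only numpy, scipy, OpenCV 4.12 (cv2) and the standard library are available. Lean on these libraries where they do the work, as an engineer would, in place of code of your own. Each camera call takes 0.05 s, during which the arm holds its last target. There are 200 camera calls.

## Working session

There is one attempt and no reset: what is moved stays moved. The work goes in short steps, Python scripts to look and compute and a shell command to move; the robot and the scene stay as the last step left them, time stands still between calls to the robot, and variables do not carry over. Pictures are saved under pics/ and viewed, at most 10 in all, crops included, and the job is handed in when it is done.

```bash
ls; mkdir -p pics
python3 - <<'E'
from plant import manip
import cv2,numpy as np
print(manip.state(), manip.grip_point_offset)
for n in("scene","top"):
    p,d=manip.grab_frame(n); m=manip.camera_model(n); print(n,{k:np.round(v,3).tolist() for k,v in m.items()})
    cv2.imwrite(f"pics/{n}0.png",p[:,:,::-1]); np.savez(f"pics/{n}0.npz",p=p,d=d,**m)
E
```

```text
pics
{'time': 0.0, 'joint_pos': array([ 1.16302229e+00,  5.33691760e-02,  1.61429159e+00,  1.84648065e-05,
        1.47603594e+00, -1.19021448e-01]), 'joint_vel': array([ 0.00101756, -0.00124586,  0.00089762,  0.00164065, -0.00076602,
       -0.00040391]), 'joint_efforts': array([ 3.51657563e-04, -3.93688345e+01, -3.70174491e+01, -1.73623703e-04,
        7.08846506e-03,  1.21199434e-05]), 'tool_pos': array([0.17772821, 0.59853884, 0.23005684]), 'tool_rot': array([-2.82782183e-04,  1.43876036e-01,  9.89595159e-01, -1.01335298e-03]), 'contact_force': array([ 0.21755013, -0.14216965, -0.02645564]), 'ft_torque': array([ 0.00156912,  0.02322654, -0.00118981]), 'grasp_force': 0.0, 'gripper_width': 0.999292883887748} 0.0187
scene {'mtx': [[368.85, 0.0, 311.483], [0.0, 368.85, 200.773], [0.0, 0.0, 1.0]], 'k1': -0.057, 'world_to_cam': [[-0.623, 0.782, -0.005, 0.354], [0.661, 0.523, -0.538, -0.253], [-0.418, -0.339, -0.843, 1.304], [0.0, 0.0, 0.0, 1.0]]}
top {'mtx': [[498.874, 0.0, 329.695], [0.0, 498.874, 197.721], [0.0, 0.0, 1.0]], 'k1': -0.132, 'world_to_cam': [[0.02, -1.0, -0.006, -0.04], [-0.994, -0.02, -0.106, 0.502], [0.105, 0.008, -0.994, 1.518], [0.0, 0.0, 0.0, 1.0]]}
```

View pics/scene0.png

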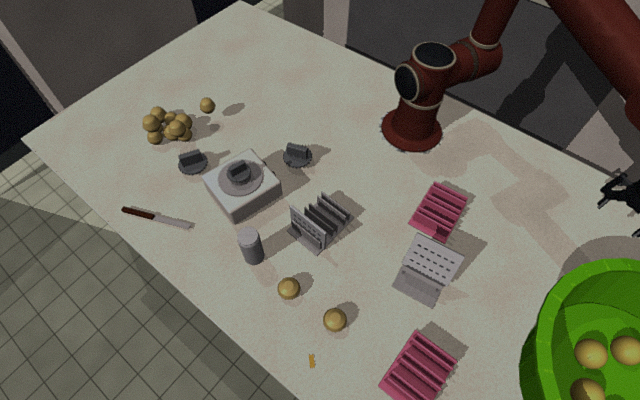

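View pics/top0.png

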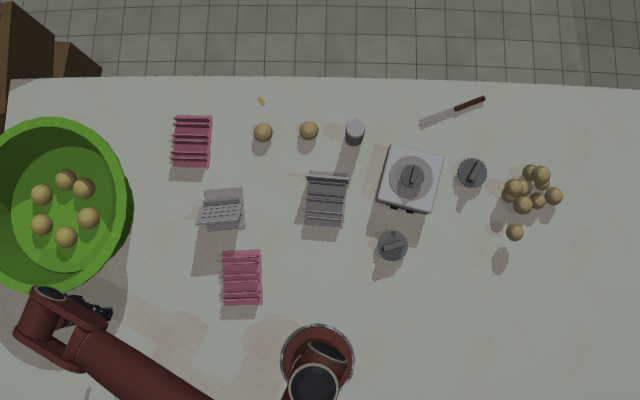

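The scene view shows:
- the cutter at (241,185), with the cap on it at (239,171)
- two loose larger caps at (192,161) and (297,155)
- the grey rack at (320,222), with plate 2 at (307,227)
- pink racks at (440,210) and (420,368)
- the loose plate on its stand at (432,262)

In the top view these are the cap at (411,178), other caps at (472,172) and (392,245), the grey rack at (326,198) and the plate at (222,210).

Candidates: for the cap, the choice is (411,178), the smallest and the one seated on the cutter. For the rack, it is the grey one at (326,198), not the pink ones at (191,140) and (242,278). For the plate, it is (222,210), not the racked one at (327,179).

```bash
cat > h.py <<'E'
import numpy as np,cv2
def load(n): return dict(np.load(f"pics/{n}.npz"))
def cloud(f):
    d=f['d'];h,w=d.shape;v,u=np.mgrid[:h,:w]
    pts=np.stack([u,v],-1).reshape(-1,1,2).astype(np.float64)
    r=cv2.undistortPoints(pts,f['mtx'],np.array([f['k1'].item(),0,0,0])).reshape(h,w,2)
    c=np.dstack([r[...,0]*d,r[...,1]*d,d]);W=f['world_to_cam']
    P=(c-W[:3,3])@W[:3,:3]; P[d==0]=np.nan
    return P
def grab(n,name):
    from plant import manip
    m=manip.camera_model(n);p,d=manip.grab_frame(n);np.savez(f"pics/{name}.npz",p=p,d=d,**m);return load(name)
E
python3 - <<'E'
from h import *
for n,regs in(("top0",dict(plate=(190,185,255,240),rack=(298,165,356,230),cutter=(372,140,446,215),cap=(398,163,424,192),c2=(455,157,490,190),c3=(375,230,410,262))),("scene0",dict(plate=(390,230,470,308),rack=(285,185,355,255),cutter=(200,145,285,222)))):
    f=load(n);P=cloud(f)
    print(n)
    for k,(a,b,c,d) in regs.items():
        Q=P[b:d,a:c].reshape(-1,3);Q=Q[np.isfinite(Q[:,2])];
        t=Q[Q[:,2]>.01]
        print(k,len(t),np.percentile(Q[:,2],2).round(4),'x',np.percentile(t[:,0],[1,50,99]).round(3),'y',np.percentile(t[:,1],[1,50,99]).round(3),'z',np.percentile(t[:,2],[50,90,99]).round(3))
    # rows z-profile
f=load("top0");P=cloud(f)
for u in(312,326,340): print(u,[tuple((P[v,u]*1000).round()) for v in range(166,228,2)])
a=cv2.resize(f['p'][125:295,180:490,::-1],None,fx=2.5,fy=2.5,interpolation=cv2.INTER_CUBIC)
cv2.imwrite("pics/crop1.png",a)
# plate plane
Q=P[190:225,197:243].reshape(-1,3);Q=Q[(Q[:,2]>.04)]
c=Q.mean(0);n=np.linalg.svd(Q-c)[2][2];print('plane',c,n,np.std((Q-c)@n))
E
```

```text
top0
plate 1119 -0.0063 x [0.406 0.451 0.521] y [0.235 0.3   0.364] z [0.076 0.121 0.128]
rack 924 -0.0064 x [0.431 0.514 0.58 ] y [-0.081 -0.016  0.042] z [0.048 0.103 0.111]
cutter 3530 -0.0063 x [0.463 0.555 0.659] y [-0.361 -0.265 -0.175] z [0.086 0.113 0.148]
cap 752 0.0832 x [0.521 0.559 0.606] y [-0.308 -0.266 -0.233] z [0.112 0.144 0.152]
c2 662 -0.0062 x [0.548 0.589 0.634] y [-0.519 -0.469 -0.43 ] z [0.031 0.072 0.077]
c3 728 -0.0062 x [0.315 0.358 0.403] y [-0.269 -0.223 -0.181] z [0.03  0.072 0.078]
scene0
plate 2211 -0.0029 x [0.315 0.448 0.496] y [0.235 0.299 0.362] z [0.082 0.12  0.127]
rack 1776 -0.0022 x [0.437 0.515 0.573] y [-0.082 -0.015  0.042] z [0.047 0.098 0.109]
cutter 3741 -0.0019 x [0.471 0.58  0.666] y [-0.452 -0.248 -0.174] z [0.086 0.114 0.149]
312 [(np.float64(606.0), np.float64(29.0), np.float64(-2.0)), (np.float64(599.0), np.float64(29.0), np.float64(-2.0)), (np.float64(592.0), np.float64(28.0), np.float64(6.0)), (np.float64(585.0), np.float64(28.0), np.float64(10.0)), (np.float64(564.0), np.float64(24.0), np.float64(101.0)), (np.float64(559.0), np.fl
[... 4419 characters left out ...]
(-62.0), np.float64(10.0)), (np.float64(473.0), np.float64(-62.0), np.float64(5.0)), (np.float64(467.0), np.float64(-63.0), np.float64(6.0)), (np.float64(461.0), np.float64(-63.0), np.float64(2.0)), (np.float64(452.0), np.float64(-62.0), np.float64(35.0)), (np.float64(448.0), np.float64(-63.0), np.float64(3.0)), (np.float64(442.0), np.float64(-63.0), np.float64(8.0)), (np.float64(433.0), np.float64(-63.0), np.float64(45.0)), (np.float64(429.0), np.float64(-63.0), np.float64(4.0)), (np.float64(423.0), np.float64(-63.0), np.float64(5.0)), (np.float64(417.0), np.float64(-63.0), np.float64(10.0))]
plane [0.45119172 0.29925115 0.0827743 ] [-0.75969233 -0.08586624 -0.64458867] 0.004552051095149092
```

View pics/crop1.png

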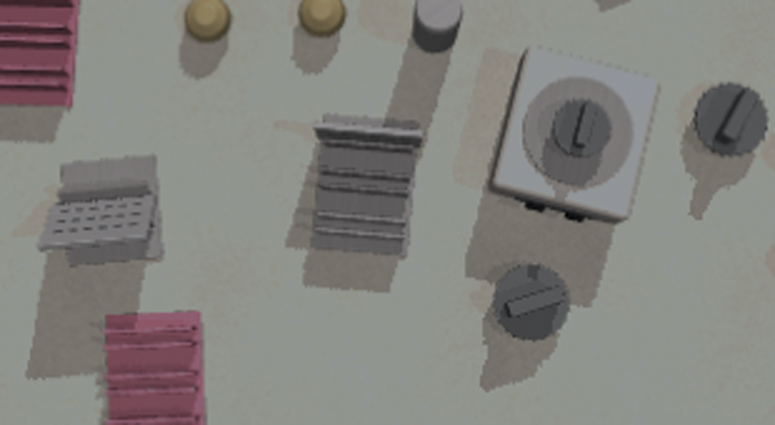

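The crop confirms the cap choice: it is seated on the white cutter, and the two loose caps are larger. I'm moving above the plate for a close look.

```bash
python3 -m crank '[{"x":-4,"y":-2.7,"z":-0.6},{"x":-4,"y":-2.7,"z":-0.6},{"x":-4,"y":-2.7,"z":-0.6},{"x":-4,"y":-2.7,"z":-0.6},{"x":-4,"y":-2.7,"z":-0.6}]' 100
python3 -m crank '[{"x":-4,"y":-2.7},{"x":-4,"y":-2.7},{"x":-3.7,"y":-2.8},{"turn":0.14},{"turn":0.14}]'
python3 -m crank '[{"turn":0.15},{"turn":0.15},{"turn":0.15},{"turn":0.15},{"turn":0.15}]'
python3 -m crank '[{"turn":0.14},{},{}]'
python3 - <<'E'
from h import *
from plant import manip
s=manip.state();print(s['time'],s['tool_pos'],s['tool_rot'],s['joint_pos'])
f=grab("wrist","w1");cv2.imwrite("pics/w1.png",f['p'][:,:,::-1]);W=f['world_to_cam'];print(-W[:3,:3].T@W[:3,3],W[:3,:3].round(2).tolist())
f=grab("top","t1")
E
```

```text
0.1 [0.17776339 0.59860383 0.23019122] [-2.45814684e-04  1.43892273e-01  9.89592935e-01 -8.81590273e-04] [ 1.16301301e+00  5.32805291e-02  1.61415857e+00  1.56923405e-05
  1.47598392e+00 -1.18997683e-01]
[0.11091738 0.61940897 0.37176414] [[0.28, 0.96, -0.0], [0.92, -0.27, 0.28], [0.26, -0.08, -0.96]]schema error: expected keys x, y, z, turn
schema error: expected keys x, y, z, turn
schema error: expected keys x, y, z, turn
schema error: expected keys x, y, z, turn
```

View pics/w1.png

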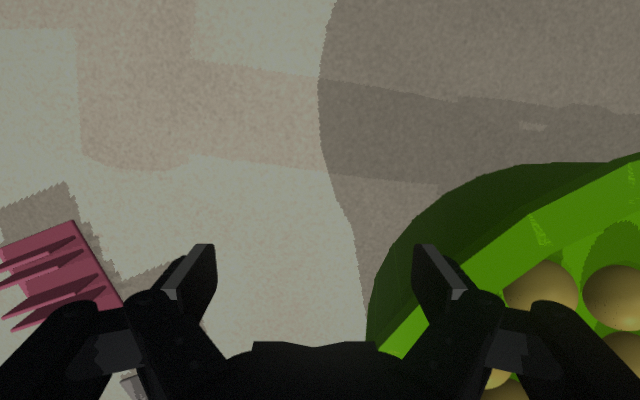

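The picture shows the arm has not moved, because every row needs all four keys. The bowl is at the lower right (500,280), so I'll go up and left first.

```bash
python3 -m crank '[{"x":0,"y":-3,"z":-2,"turn":0},{"x":0,"y":-4,"z":-1,"turn":0},{"x":0,"y":-4,"z":0,"turn":0},{"x":-2,"y":-4,"z":0,"turn":0},{"x":-2,"y":-4,"z":0,"turn":0}]' 100
python3 -m crank '[{"x":-4,"y":-2.7,"z":0,"turn":0},{"x":-4.5,"y":0,"z":0,"turn":0},{"x":-4.5,"y":0,"z":0,"turn":0},{"x":-4.5,"y":0,"z":0,"turn":0},{"x":-4.5,"y":0,"z":0,"turn":0}]'
python3 -m crank '[{"x":-3,"y":0,"z":0,"turn":0.14},{"x":-2,"y":0,"z":0,"turn":0.15},{"x":0,"y":0,"z":0,"turn":0.15},{"x":0,"y":0,"z":0,"turn":0.15},{"x":0,"y":0,"z":0,"turn":0.15}]'
python3 -m crank '[{"x":0,"y":0,"z":0,"turn":0.15},{"x":0,"y":0,"z":0,"turn":0.15},{"x":0,"y":0,"z":0,"turn":0.15},{"x":0,"y":0,"z":0,"turn":0},{"x":0,"y":0,"z":0,"turn":0}]'
python3 - <<'E'
from h import *
from plant import manip
s=manip.state();print(s['time'],s['tool_pos'],s['tool_rot'],s['joint_pos'])
f=grab("wrist","w2");cv2.imwrite("pics/w2.png",f['p'][:,:,::-1]);W=f['world_to_cam'];print(-W[:3,:3].T@W[:3,3],W[:3,:3].round(2).tolist())
E
```

```text
time: 0.7
tool_pos: [0.1617, 0.4041, 0.2611]
tool_rot: [0.0, 0.143, 0.99, -0.0]
contact_force: [0.7, -0.8, 1.6]
gripper_width: 1.001
grasp_force: 0.0
time: 1.2
tool_pos: [0.367, 0.316, 0.2614]
tool_rot: [0.0, 0.144, 0.99, 0.0]
contact_force: [-0.5, 0.7, 0.5]
gripper_width: 0.998
grasp_force: 0.0
time: 1.7
tool_pos: [0.4125, 0.2999, 0.261]
tool_rot: [-0.0, 0.495, 0.869, -0.0]
contact_force: [-0.1, -0.7, 0.5]
gripper_width: 1.0
grasp_force: 0.0
time: 2.2
tool_pos: [0.4123, 0.3001, 0.2611]
tool_rot: [-0.0, 0.673, 0.74, -0.0]
contact_force: [0.0, -0.0, 0.9]
gripper_width: 0.997
grasp_force: 0.0
2.2 [0.41225646 0.30011325 0.26111003] [-4.56568808e-05  6.72703308e-01  7.39912315e-01 -1.56671756e-04] [ 4.83238669e-01 -2.43166795e-01  1.83950560e+00 -2.15767468e-05
  1.54557951e+00  3.88155512e-01]
[0.40617294 0.37077283 0.40271255] [[1.0, 0.1, -0.0], [0.09, -0.96, 0.28], [0.03, -0.28, -0.96]]
```

View pics/w2.png

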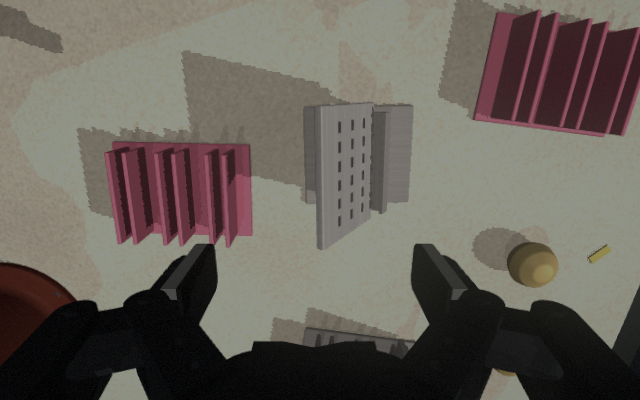

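The wrist view shows the loose plate, with its upper edge running from (318,108) to (320,247). The stand lip is at about (380,160), the grey rack is at the bottom (350,340), and the robot is to the left.

Run:
```python
from h import *
f=load("w2");P=cloud(f)
for v in(120,150,180,210,240):
    print(v,[tuple((P[v,u]*1000).round().astype(int).tolist()) if np.isfinite(P[v,u,2]) else None for u in range(312,392,4)])
# plate face points: plane from slit area
Q=P[112:225,326:366].reshape(-1,3);Q=Q[np.isfinite(Q[:,2])]
for _ in range(5):
    c=Q.mean(0);n=np.linalg.svd(Q-c)[2][2];r=abs((Q-c)@n);Q=Q[r<2.5*np.std(r)+1e-4]
n*=np.sign(n[0]);print('c',c,'n',n,'tilt of z',np.degrees(np.arcsin(n[2])),'yaw',np.arctan2(n[1],n[0]),r.std())
f=load("top0");P=cloud(f)
# rack fins: fold points on z 45..58mm
Q=P[165:230,300:352].reshape(-1,3);Q=Q[(Q[:,2]>.04)&(Q[:,2]<.062)]
best=[]
for a in np.arange(-.2,.1,.005):
    h=np.histogram(Q[:,0]*np.cos(a)+Q[:,1]*np.sin(a),np.arange(.4,.62,.002))[0];best.append((int((h**2).sum()),round(a,3)))
best.sort();print(best[-4:]);a=best[-1][1]
t=Q[:,0]*np.cos(a)+Q[:,1]*np.sin(a);h,e=np.histogram(t,np.arange(.42,.6,.003));print(list(zip((e[:-1]*1000).round().astype(int).tolist(),h.tolist())))
s=-Q[:,0]*np.sin(a)+Q[:,1]*np.cos(a);print('along',np.percentile(s,[1,3,97,99]))
```

```text
120 [None, (410, 350, 123), (413, 351, 125), (416, 351, 122), (420, 351, 117), (424, 351, 112), (428, 351, 106), (432, 351, 101), (436, 351, 94), (440, 351, 90), (444, 351, 83), (449, 351, 76), (454, 351, 69), (459, 351, 63), (464, 351, 55), (470, 351, 47), (474, 351, 44), (478, 351, 48), (480, 352, 57), (485, 352, 53)]
150 [(410, 305, 3), (412, 325, 122), (416, 326, 125), (419, 326, 121), (423, 325, 117), (427, 325, 112), (431, 324, 104), (435, 324, 100), (439, 323, 94), (443, 323, 88), (448, 322, 82), (453, 321, 75), (458, 321, 68), (463, 320, 61), (469, 319, 53), (475, 319, 44), (479, 319, 46), (483, 320, 48), (485, 322, 58), (491, 321, 49)]
180 [(414, 269, 5), (415, 299, 122), (418, 300, 124), (422, 299, 121), (426, 299, 118), (430, 298, 112), (434, 297, 107), (438, 296, 102), (442, 295, 95), (447, 293, 88), (452, 292, 83), (457, 291, 74), (462, 289, 66), (468, 288, 59), (474, 286, 51), (479, 285, 45), (483, 286, 47), (486, 289, 56), (490, 289, 56), (508, 277, 4)]
210 [(417, 227, -1), (418, 271, 122), (421, 272, 123), (425, 273, 125), (429, 271, 118), (433, 269, 113), (437, 268, 
[... 758 characters left out ...]
t64(-0.06)), (8871, np.float64(-0.065))]
[(420, 0), (423, 0), (426, 0), (429, 0), (432, 0), (435, 30), (438, 33), (441, 3), (444, 0), (447, 0), (450, 0), (453, 16), (456, 38), (459, 13), (462, 0), (465, 0), (468, 0), (471, 0), (474, 0), (477, 0), (480, 0), (483, 0), (486, 0), (489, 17), (492, 35), (495, 17), (498, 0), (501, 0), (504, 0), (507, 4), (510, 39), (513, 25), (516, 0), (519, 0), (522, 0), (525, 0), (528, 0), (531, 0), (534, 0), (537, 0), (540, 0), (543, 7), (546, 41), (549, 28), (552, 36), (555, 7), (558, 0), (561, 0), (564, 0), (567, 0), (570, 0), (573, 0), (576, 0), (579, 0), (582, 0), (585, 0), (588, 0), (591, 0), (594, 0)]
along [-0.03849191 -0.03655455  0.06850813  0.07149343]
```

```bash
python3 -m crank '[{"x":0,"y":1.3,"z":3,"turn":-0.02},{"x":0,"y":0,"z":4,"turn":0},{"x":0,"y":0,"z":3,"turn":0},{"x":0,"y":0,"z":2,"turn":0},{"x":0,"y":0,"z":0,"turn":0}]' 50
python3 -m crank '[{"x":0,"y":0,"z":1.5,"turn":0},{"x":0,"y":0,"z":1.5,"turn":0},{"x":0,"y":0,"z":1.4,"turn":0},{"x":0,"y":0,"z":0,"turn":0},{"x":0,"y":0,"z":0,"turn":0}]'
python3 -m crank '[{"x":0,"y":1,"z":0,"turn":0},{"x":0,"y":1,"z":0,"turn":0},{"x":0,"y":1,"z":0,"turn":0},{"x":0,"y":0,"z":0,"turn":0},{"x":0,"y":0,"z":0,"turn":0}]'
```

```text
time: 2.75
tool_pos: [0.4229, 0.3001, 0.1373]
tool_rot: [-0.001, 0.666, 0.746, -0.004]
contact_force: [-0.2, 0.1, -0.6]
gripper_width: 0.497
grasp_force: 0.0
time: 3.25
tool_pos: [0.4252, 0.3013, 0.097]
tool_rot: [-0.0, 0.666, 0.746, -0.0]
contact_force: [-0.5, 0.3, -0.0]
gripper_width: 0.501
grasp_force: 0.0
time: 3.75
tool_pos: [0.4556, 0.3047, 0.0973]
tool_rot: [-0.0, 0.667, 0.745, -0.0]
contact_force: [-0.4, -0.3, -0.9]
gripper_width: 0.5
grasp_force: 0.2
```

```bash
python3 -m crank '[{"x":0,"y":0.9,"z":0,"turn":0},{"x":0,"y":0.9,"z":0,"turn":0},{"x":0,"y":0,"z":0,"turn":0},{"x":0,"y":0,"z":0,"turn":0}]'
python3 -m crank '[{"x":0,"y":0,"z":0,"turn":0},{"x":0,"y":0,"z":0,"turn":0},{"x":0,"y":0,"z":0,"turn":0},{"x":0,"y":0,"z":0,"turn":0}]' 20
python3 - <<'E'
from h import *
f=grab("wrist","w3");g=grab("scene","s3")
a=f['p'][60:400,150:500,::-1];b=cv2.resize(g['p'][190:330,360:500,::-1],(340,340))
cv2.imwrite("pics/c3.png",np.hstack([a,b]))
E
```

```text
time: 4.15
tool_pos: [0.4733, 0.3068, 0.0973]
tool_rot: [-0.0, 0.666, 0.746, -0.0]
contact_force: [0.0, 0.3, 0.1]
gripper_width: 0.5
grasp_force: 0.1
time: 4.55
tool_pos: [0.4729, 0.3067, 0.0973]
tool_rot: [0.0, 0.666, 0.746, 0.0]
contact_force: [0.3, 0.4, 0.5]
gripper_width: 0.197
grasp_force: 0.1
```

View pics/c3.png

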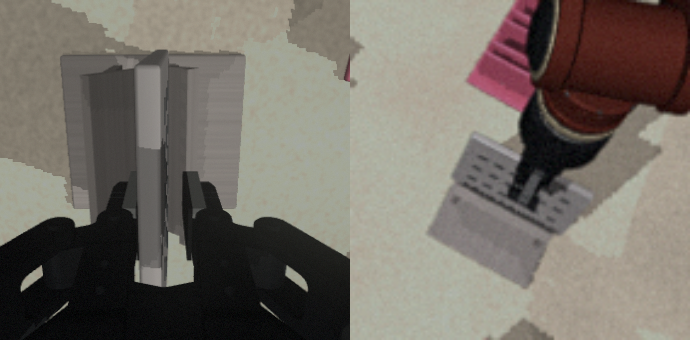

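The picture shows the plate almost upright between the pads. I'll close and lift.

```bash
python3 -m crank '[{"x":0,"y":0,"z":0,"turn":0},{"x":0,"y":0,"z":0,"turn":0},{"x":0,"y":0,"z":0,"turn":0},{"x":0,"y":0,"z":0,"turn":0},{"x":0,"y":0,"z":0,"turn":0}]' 0
python3 -m crank '[{"x":0,"y":0,"z":-1,"turn":0},{"x":0,"y":0,"z":-2,"turn":0},{"x":0,"y":0,"z":-3,"turn":0},{"x":0,"y":0,"z":-3,"turn":0},{"x":0,"y":0,"z":-2,"turn":0}]'
python3 -m crank '[{"x":0,"y":0,"z":-1,"turn":0},{"x":0,"y":0,"z":0,"turn":0},{"x":0,"y":0,"z":0,"turn":0}]'
python3 - <<'E'
from h import *
f=grab("wrist","w4");P=cloud(f)
cv2.imwrite("pics/w4.png",f['p'][:,:,::-1])
from plant import manip;s=manip.state();print(s['tool_pos'],s['tool_rot'],s['joint_pos'][[0,5]])
for v in(100,140,180,220,260):print(v,[tuple((P[v,u]*1000).round().astype(int).tolist()) if np.isfinite(P[v,u,2]) else None for u in range(280,344,4)])
E
```

```text
time: 5.15
tool_pos: [0.4723, 0.3067, 0.0973]
tool_rot: [-0.001, 0.666, 0.746, -0.001]
contact_force: [-4.6, -0.5, 4.4]
gripper_width: 0.082
grasp_force: 59.5
time: 5.65
tool_pos: [0.4746, 0.3071, 0.2103]
tool_rot: [0.001, 0.667, 0.745, 0.002]
contact_force: [0.8, 0.0, -1.5]
gripper_width: 0.091
grasp_force: 58.9
time: 5.95
tool_pos: [0.4728, 0.3065, 0.2161]
tool_rot: [-0.0, 0.666, 0.746, -0.001]
contact_force: [-0.5, 0.4, -1.9]
gripper_width: 0.086
grasp_force: 59.0
[0.47238208 0.30632314 0.21543806] [-4.07545319e-04  6.66450622e-01  7.45548126e-01 -1.18081143e-03] [0.44320103 0.33130137]
100 [(431, 367, -2), (435, 368, -1), (439, 368, -1), (443, 368, -1), (447, 369, 0), (451, 369, 0), (456, 370, 0), (460, 370, -1), (464, 371, 0), (468, 371, -1), (472, 372, 0), (476, 372, 0), (481, 373, -1), (485, 373, -1), (489, 374, -1), (493, 374, -1)]
140 [(441, 336, 76), (444, 336, 71), (447, 336, 65), (450, 336, 63), (454, 335, 58), (463, 364, 260), (464, 364, 262), (465, 364, 261), (466, 364, 261), (467, 364, 263), (469, 364, 261), (470, 364, 260), (482, 339, 58), (486, 338, 52), (494, 333, 4), (498, 333, 6)]
180 [(444, 301, 76), (447, 301, 73), (450, 300, 68), (454, 299, 62), (457, 298, 58), (461, 298, 54), (465, 352, 261), (467, 352, 261), (468, 353, 262), None, (470, 352, 261), (471, 353, 261), (487, 302, 59), (491, 300, 51), (499, 290, 6), (504, 290, 5)]
220 [(447, 265, 78), (451, 264, 74), (454, 262, 68), (458, 261, 65), (461, 260, 60), (465, 257, 54), (467, 339, 261), (468, 340, 262), (469, 340, 261), (470, 339, 261), (472, 340, 261), (473, 340, 261), (492, 262, 57), (496, 261, 53), (506, 240, -2), (511, 241, -1)]
260 [(459, 313, 240), (461, 313, 239), (462, 316, 245), (464, 317, 247), (466, 317, 246), (467, 317, 246), (468, 326, 261), (469, 326, 262), (471, 326, 261), (472, 327, 263), (473, 326, 261), (475, 326, 261), (477, 318, 246), (479, 319, 247), (480, 319, 246), (482, 319, 247)]
```

View pics/w4.png

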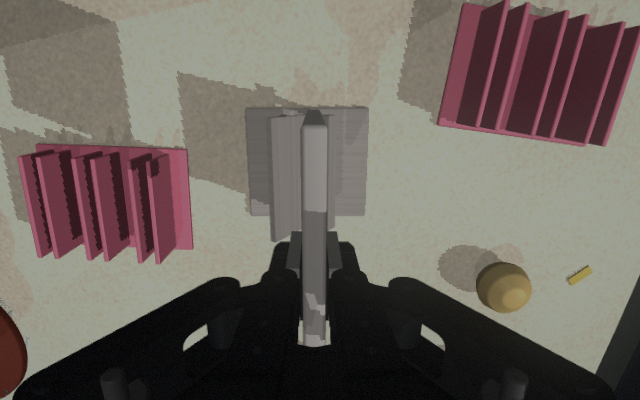

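The plate is held upright with its top 46 mm above the TCP, so its bottom is 54 mm below. I'll carry it above the rack, between two free slots, and look.

```bash
python3 -m crank '[{"x":-3,"y":-0.4,"z":0,"turn":0},{"x":-4,"y":-0.5,"z":0,"turn":0},{"x":-4,"y":-0.4,"z":0,"turn":0},{"x":-4,"y":-0.4,"z":0,"turn":0},{"x":-4,"y":-0.4,"z":0,"turn":0}]'
python3 -m crank '[{"x":-4,"y":-0.4,"z":0,"turn":0},{"x":-4,"y":-0.4,"z":0,"turn":0},{"x":-3,"y":-0.4,"z":0,"turn":0},{"x":-1.7,"y":0,"z":0,"turn":0.08},{"x":0,"y":0,"z":0,"turn":0.1}]'
python3 -m crank '[{"x":0,"y":0,"z":0.5,"turn":0},{"x":0,"y":0,"z":0.5,"turn":0},{"x":0,"y":0,"z":0,"turn":0},{"x":0,"y":0,"z":0,"turn":0},{"x":0,"y":0,"z":0,"turn":0}]'
python3 - <<'E'
from h import *
from plant import manip;s=manip.state();print(s['time'],s['tool_pos'],s['tool_rot'],s['joint_pos'][[0,5]])
f=grab("wrist","w5");P=cloud(f);cv2.imwrite("pics/w5.png",f['p'][:,:,::-1])
Q=P[40:300].reshape(-1,3);Q=Q[(Q[:,2]>.047)&(Q[:,2]<.055)&(Q[:,0]>.40)&(Q[:,0]<.6)&(abs(Q[:,1])<.12)]
print(len(Q));best=[]
for a in np.arange(-.15,.05,.005):
    h=np.histogram(Q[:,0]*np.cos(a)+Q[:,1]*np.sin(a),np.arange(.4,.62,.001))[0];best.append((int((h**2).sum()),round(a,3)))
best.sort();print(best[-4:]);a=best[-1][1]
t=Q[:,0]*np.cos(a)+Q[:,1]*np.sin(a);h,e=np.histogram(t,np.arange(.42,.6,.002));print([(int(x),int(y)) for x,y in zip((e[:-1]*1000).round(),h) if y>3])
s=-Q[:,0]*np.sin(a)+Q[:,1]*np.cos(a);print('along',np.percentile(s,[1,3,97,99]))
T=P[40:300].reshape(-1,3);T=T[(T[:,2]>.2)&(T[:,2]<.27)&np.isfinite(T[:,2])];print('plate top',np.median(T[:,2]))
E
```

```text
time: 6.5
tool_pos: [0.4723, 0.1141, 0.2153]
tool_rot: [-0.001, 0.666, 0.746, -0.001]
contact_force: [1.0, 0.6, -1.2]
gripper_width: 0.086
grasp_force: 59.0
time: 7.0
tool_pos: [0.4749, -0.014, 0.2154]
tool_rot: [-0.001, 0.733, 0.68, -0.001]
contact_force: [-0.5, 0.6, -2.4]
gripper_width: 0.086
grasp_force: 59.0
time: 7.5
tool_pos: [0.4757, -0.0116, 0.2073]
tool_rot: [0.0, 0.73, 0.683, 0.0]
contact_force: [0.1, -0.5, -2.1]
gripper_width: 0.087
grasp_force: 59.0
7.5 [ 0.47567732 -0.0116342   0.20729656] [2.41379332e-05 7.30322407e-01 6.83102614e-01 1.16796198e-06] [-0.18101782 -0.11422374]
3472
[(409268, np.float64(-0.06)), (421008, np.float64(-0.065)), (425272, np.float64(-0.075)), (430930, np.float64(-0.07))]
[(436, 51), (438, 236), (440, 254), (442, 88), (456, 174), (458, 254), (460, 193), (492, 209), (494, 240), (496, 177), (510, 93), (512, 259), (514, 237), (516, 49), (546, 94), (548, 277), (550, 227), (552, 53), (554, 270), (556, 33)]
along [-0.03451657 -0.03189411  0.07225627  0.07416554]
plate top 0.25260049216266595
```

```bash
python3 -m crank '[{"x":0,"y":-1.3,"z":0,"turn":0},{"x":0,"y":-1.25,"z":0,"turn":0},{"x":0,"y":0,"z":0,"turn":0},{"x":0,"y":0,"z":3,"turn":0},{"x":0,"y":0,"z":3,"turn":0}]'
python3 -m crank '[{"x":0,"y":0,"z":2,"turn":0},{"x":0,"y":0,"z":1,"turn":0},{"x":0,"y":0,"z":0,"turn":0},{"x":0,"y":0,"z":0,"turn":0}]'
python3 - <<'E'
from h import *
from plant import manip;s=manip.state();p=s['tool_pos'];a=-.07;print(p,p[0]*np.cos(a)+p[1]*np.sin(a))
f=grab("wrist","w6");P=cloud(f)
T=P[40:300].reshape(-1,3)
z=p[2]+.0455
Q=T[(abs(T[:,2]-z)<.004)];t=Q[:,0]*np.cos(a)+Q[:,1]*np.sin(a);h,e=np.histogram(t,np.arange(.43,.48,.001));print('plate',len(Q),np.median(Q[:,2]),[(int(x*1000+.5),int(y)) for x,y in zip(e,h) if y>5])
Q=T[(T[:,2]>.047)&(T[:,2]<.055)];t=Q[:,0]*np.cos(a)+Q[:,1]*np.sin(a);h,e=np.histogram(t,np.arange(.42,.53,.002));print([(int(x*1000+.5),int(y)) for x,y in zip(e,h) if y>3])
E
```

```text
time: 8.05
tool_pos: [0.4519, -0.0104, 0.1484]
tool_rot: [0.002, 0.731, 0.683, 0.001]
contact_force: [-0.3, 0.7, -2.0]
gripper_width: 0.083
grasp_force: 59.3
time: 8.45
tool_pos: [0.4511, -0.0103, 0.1184]
tool_rot: [0.001, 0.731, 0.683, 0.001]
contact_force: [0.0, -0.8, -1.7]
gripper_width: 0.087
grasp_force: 59.0
[ 0.45111117 -0.01034349  0.11838836] 0.450729849708362
plate 6529 0.16369571715035658 [(430, 38), (431, 35), (433, 22), (434, 42), (435, 43), (436, 38), (437, 44), (438, 51), (439, 54), (440, 51), (441, 55), (442, 39), (443, 43), (444, 40), (445, 57), (446, 9), (447, 513), (448, 563), (449, 626), (450, 530), (451, 565), (452, 574), (453, 569), (454, 532), (455, 14), (456, 52), (457, 41), (458, 36), (459, 45), (460, 52), (461, 53), (462, 51), (463, 53), (464, 45), (465, 42), (466, 39), (467, 36), (468, 31), (470, 19), (471, 37), (472, 41), (473, 35), (474, 48), (475, 47), (476, 25), (477, 30), (478, 26)]
[(436, 63), (438, 322), (440, 333), (442, 77), (458, 40), (460, 228), (492, 432), (494, 460), (496, 316), (510, 154), (512, 509), (514, 435), (516, 113)]
```

```bash
python3 -m crank '[{"x":0,"y":-0.1,"z":1,"turn":0},{"x":0,"y":0,"z":1,"turn":0},{"x":0,"y":0,"z":1,"turn":0},{"x":0,"y":0,"z":1,"turn":0},{"x":0,"y":0,"z":1,"turn":0}]'
python3 -m crank '[{"x":0,"y":0,"z":0.4,"turn":0},{"x":0,"y":0,"z":0.3,"turn":0},{"x":0,"y":0,"z":0,"turn":0},{"x":0,"y":0,"z":0,"turn":0}]'
```

```text
time: 9.0
tool_pos: [0.4489, -0.0101, 0.0661]
tool_rot: [-0.0, 0.731, 0.683, -0.0]
contact_force: [0.2, 0.5, -1.8]
gripper_width: 0.086
grasp_force: 59.0
time: 9.4
tool_pos: [0.4496, -0.0102, 0.0607]
tool_rot: [0.0, 0.731, 0.683, 0.0]
contact_force: [0.7, 0.3, -1.6]
gripper_width: 0.086
grasp_force: 59.1
```

Now release to a partial opening and retreat upward.

```bash
python3 -m crank '[{"x":0,"y":0,"z":0.1,"turn":0},{"x":0,"y":0,"z":0,"turn":0},{"x":0,"y":0,"z":0,"turn":0},{"x":0,"y":0,"z":0,"turn":0},{"x":0,"y":0,"z":0,"turn":0}]' 35
python3 -m crank '[{"x":0,"y":0,"z":-1,"turn":0},{"x":0,"y":0,"z":-2,"turn":0},{"x":0,"y":0,"z":-4,"turn":0},{"x":0,"y":0,"z":-4,"turn":0},{"x":0,"y":0,"z":-4,"turn":0}]'
python3 -m crank '[{"x":0,"y":0,"z":-2,"turn":0},{"x":0,"y":0,"z":0,"turn":0},{"x":0,"y":0,"z":0,"turn":0},{"x":0,"y":0,"z":0,"turn":0}]'
python3 - <<'E'
from h import *
from plant import manip;s=manip.state();p=s['tool_pos'];print(s['time'],p,s['tool_rot'],s['joint_pos'])
f=grab("wrist","w7");P=cloud(f);a=-.07
T=P[:330].reshape(-1,3)
for zz in((.09,.115),(.07,.09)):
  Q=T[(T[:,2]>zz[0])&(T[:,2]<zz[1])&(abs(T[:,1])<.13)];t=Q[:,0]*np.cos(a)+Q[:,1]*np.sin(a);h,e=np.histogram(t,np.arange(.42,.60,.002));print(len(Q),np.median(Q[:,2]),[(int(x*1000+.5),int(y)) for x,y in zip(e,h) if y>5])
Q=T[(T[:,2]>.09)&(T[:,2]<.115)&(T[:,0]<.48)];print(np.percentile(Q,[1,50,99],axis=0))
# cap in top view: bar top z 148
f=load("top0");P=cloud(f);Q=P[150:206,380:442].reshape(-1,3)
B=Q[(Q[:,2]>.138)&(Q[:,2]<.16)];F=Q[(Q[:,2]>.12)&(Q[:,2]<.16)]
r=cv2.minAreaRect((B[:,:2]*1000).astype(np.float32));print('bar',len(B),B.mean(0),r);print('flange+bar',cv2.minEnclosingCircle((F[:,:2]*1000).astype(np.float32)))
a=Q[(Q[:,2]>.105)];print('>105',cv2.minEnclosingCircle((a[:,:2]*1000).astype(np.float32)))
g=load("scene0");P=cloud(g);Q=P[150:200,205:275].reshape(-1,3);B=Q[(Q[:,2]>.138)&(Q[:,2]<.16)];print('scene bar',len(B),B.mean(0),cv2.minAreaRect((B[:,:2]*1000).astype(np.float32)))
E
```

```text
time: 9.9
tool_pos: [0.4493, -0.0102, 0.0595]
tool_rot: [0.0, 0.731, 0.683, 0.0]
contact_force: [0.0, -0.0, 0.3]
gripper_width: 0.353
grasp_force: 0.0
time: 10.4
tool_pos: [0.449, -0.0101, 0.2116]
tool_rot: [0.0, 0.731, 0.683, 0.0]
contact_force: [1.0, 0.1, -0.0]
gripper_width: 0.351
grasp_force: 0.0
time: 10.8
tool_pos: [0.4483, -0.01, 0.2276]
tool_rot: [-0.001, 0.731, 0.683, -0.001]
contact_force: [-0.5, -0.1, -0.7]
gripper_width: 0.349
grasp_force: 0.0
10.8 [ 0.44828562 -0.01000827  0.22755315] [-0.00117347  0.7307406   0.68265365 -0.00088552] [-1.88535913e-01 -3.88214855e-01  2.00827550e+00 -4.58506364e-05
  1.52447185e+00 -1.20515318e-01]
5253 0.10449836824398326 [(444, 296), (446, 301), (448, 417), (450, 353), (452, 133), (554, 896), (556, 508), (558, 368), (560, 358), (562, 192)]
2103 0.08032095400037348 [(452, 26), (554, 634), (556, 478)]
[[ 0.44159474 -0.07490034  0.1027266 ]
 [ 0.44916439 -0.00783622  0.10479767]
 [ 0.45592712  0.05116453  0.10639141]]
bar 89 [ 0.56376678 -0.27167859  0.14703997] ((564.216552734375, -271.96630859375), (14.23940372467041, 49.30329895019531), 76.13279724121094)
flange+bar ((559.7555541992188, -270.58660888671875), 31.470664978027344)
>105 ((564.9186401367188, -272.3432312011719), 36.09198760986328)
scene bar 108 [ 0.56606616 -0.27200254  0.14696656] ((564.6480102539062, -273.82440185546875), (16.849327087402344, 48.97446060180664), 72.1518783569336)
```

The plate stands in the robot-side slot, top at 0.105 m and centred to about 1 mm. Plate 2 is untouched. Next I go above the cap and look.

```bash
python3 -m crank '[{"x":-4.2,"y":2.2,"z":-1,"turn":0},{"x":-4.2,"y":2.2,"z":-1,"turn":0},{"x":-4.2,"y":2.2,"z":0,"turn":0},{"x":-4.2,"y":2.2,"z":0,"turn":0},{"x":-4.2,"y":2.2,"z":0,"turn":0}]' 50
python3 -m crank '[{"x":-4.3,"y":2.4,"z":0,"turn":0},{"x":0,"y":0,"z":0,"turn":0.145},{"x":0,"y":0,"z":0,"turn":0.145},{"x":0,"y":0,"z":0,"turn":0.145},{"x":0,"y":0,"z":0,"turn":0.145}]'
python3 -m crank '[{"x":0,"y":0,"z":0,"turn":0.145},{"x":0,"y":0,"z":0,"turn":0.145},{"x":0,"y":0,"z":0,"turn":0.145},{"x":0,"y":0,"z":0,"turn":0.145},{"x":0,"y":0,"z":0,"turn":0.145}]'
python3 -m crank '[{"x":0,"y":0,"z":0,"turn":0.145},{"x":0,"y":0,"z":0,"turn":0.145},{"x":0,"y":0,"z":0,"turn":0.145},{"x":0,"y":0,"z":0,"turn":0},{"x":0,"y":0,"z":0,"turn":0}]'
python3 - <<'E'
from h import *
from plant import manip;s=manip.state();p=s['tool_pos'];q=s['tool_rot'];ax,b=q[1],q[2];print(s['time'],p,q,s['joint_pos'])
X=np.array([ax*ax-b*b,2*ax*b]);Y=np.array([2*ax*b,b*b-ax*ax]);print('yawY',np.arctan2(Y[1],Y[0]))
f=grab("wrist","w8");cv2.imwrite("pics/w8.png",f['p'][:,:,::-1]);P=cloud(f);Q=P.reshape(-1,3);Q=Q[np.hypot(Q[:,0]-.5645,Q[:,1]+.272)<.06]
B=Q[(Q[:,2]>.140)&(Q[:,2]<.156)];r=cv2.minAreaRect((B[:,:2]*1000).astype(np.float32));print('bar',len(B),B.mean(0),r)
F=Q[(Q[:,2]>.11)&(Q[:,2]<.122)];print('flange',len(F),cv2.minEnclosingCircle((F[:,:2]*1000).astype(np.float32)))
d=np.array(r[0])/1000-p[:2];print('shift x,y cm',d@X*100,d@Y*100,'z bar top',np.median(B[:,2]))
E
```

```text
time: 11.35
tool_pos: [0.5446, -0.2287, 0.2474]
tool_rot: [-0.001, 0.731, 0.683, -0.0]
contact_force: [0.5, 0.6, 0.8]
gripper_width: 0.499
grasp_force: 0.0
time: 11.85
tool_pos: [0.565, -0.2715, 0.2468]
tool_rot: [-0.002, 0.897, 0.442, -0.001]
contact_force: [-0.5, 1.0, 0.0]
gripper_width: 0.497
grasp_force: 0.0
time: 12.35
tool_pos: [0.565, -0.2712, 0.247]
tool_rot: [-0.001, 0.995, 0.096, -0.001]
contact_force: [-0.7, 1.0, 0.3]
gripper_width: 0.502
grasp_force: 0.0
time: 12.85
tool_pos: [0.5653, -0.2714, 0.2478]
tool_rot: [-0.001, 0.993, -0.117, -0.001]
contact_force: [-0.1, 0.5, 0.2]
gripper_width: 0.501
grasp_force: 0.0
12.85 [ 0.56527033 -0.27141908  0.24781461] [-5.03215803e-04  9.93148017e-01 -1.16857449e-01 -1.04857082e-03] [-5.66255327e-01  4.98099492e-02  1.58838379e+00 -3.93093859e-06
  1.50572504e+00  1.23879153e+00]
yawY -1.8050466009197763
bar 1163 [ 0.56733846 -0.27146655  0.14662811] ((566.310302734375, -271.34490966796875), (13.948437690734863, 49.467315673828125), 76.17295837402344)
flange 3729 ((565.8834838867188, -271.1170654296875), 35.507957458496094)
shift x,y cm 0.0994351361032034 -0.03135351693369659 z bar top 0.1467354965417453
```

View pics/w8.png

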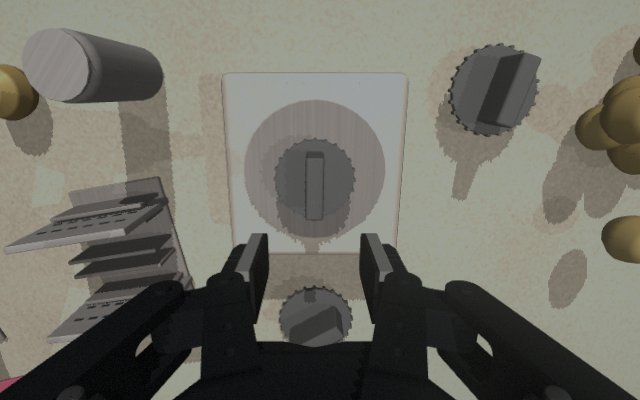

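The wrist view shows the smallest cap's bar at (314,185), aligned between the fingers. Its size and height match: 14 x 49 mm with the top at 0.147 m. I'll descend and grip.

```bash
python3 -m crank '[{"x":0.1,"y":0,"z":3,"turn":0},{"x":0,"y":0,"z":4,"turn":0},{"x":0,"y":0,"z":2,"turn":0},{"x":0,"y":0,"z":1,"turn":0},{"x":0,"y":0,"z":1,"turn":0}]'
python3 -m crank '[{"x":0,"y":0,"z":1,"turn":0},{"x":0,"y":0,"z":0.6,"turn":0},{"x":0,"y":0,"z":0,"turn":0},{"x":0,"y":0,"z":0,"turn":0}]'
python3 -m crank '[{"x":0,"y":0,"z":0,"turn":0},{"x":0,"y":0,"z":0,"turn":0},{"x":0,"y":0,"z":0,"turn":0},{"x":0,"y":0,"z":0,"turn":0},{"x":0,"y":0,"z":0,"turn":0}]' 0
python3 -c "
from plant import manip;s=manip.state();print(s['ft_torque'],s['joint_pos'])"
```

```text
time: 13.4
tool_pos: [0.5668, -0.272, 0.1389]
tool_rot: [0.0, 0.993, -0.118, 0.0]
contact_force: [0.9, -0.2, -0.3]
gripper_width: 0.501
grasp_force: 0.0
time: 13.8
tool_pos: [0.5671, -0.2722, 0.124]
tool_rot: [0.0, 0.993, -0.118, 0.0]
contact_force: [0.2, 0.3, 0.2]
gripper_width: 0.502
grasp_force: 0.0
time: 14.3
tool_pos: [0.5672, -0.2722, 0.1243]
tool_rot: [0.0, 0.993, -0.118, 0.001]
contact_force: [-0.5, -0.4, 3.7]
gripper_width: 0.151
grasp_force: 60.8
[ 0.02860983 -0.00594944 -0.01380927] [-5.65708467e-01  1.47170167e-01  1.69557745e+00  9.09117561e-06
  1.29718612e+00  1.24222689e+00]
```

```bash
cat > t.py <<'E'
from plant import manip
import numpy as np
s=manip.state();q=s['tool_rot'];print('T',s['ft_torque'].round(2),'yaw',round(2*np.arctan2(q[2],q[1]),3),'j6',s['joint_pos'][5].round(3))
E
R='[{"x":0,"y":0,"z":0,"turn":0.1},{"x":0,"y":0,"z":0,"turn":0}]'
python3 -m crank '[{"x":0,"y":0,"z":0,"turn":0.08},{"x":0,"y":0,"z":0,"turn":0}]'; python3 t.py
python3 -m crank '[{"x":0,"y":0,"z":0,"turn":0.08},{"x":0,"y":0,"z":0,"turn":0}]'|tail -3; python3 t.py
```

```text
time: 14.5
tool_pos: [0.5672, -0.2723, 0.1243]
tool_rot: [0.0, 0.987, -0.158, 0.001]
contact_force: [0.1, -0.8, 4.7]
gripper_width: 0.149
grasp_force: 61.1
T [-0.06 -0.02 -0.13] yaw -0.317 j6 1.322
contact_force: [-1.0, 0.2, 4.6]
gripper_width: 0.149
grasp_force: 61.1
T [ 0.02  0.04 -0.14] yaw -0.397 j6 1.402
```

```bash
python3 -m crank '[{"x":0,"y":0,"z":0,"turn":0.08},{"x":0,"y":0,"z":0,"turn":0}]'|tail -3; python3 t.py
python3 -m crank '[{"x":0,"y":0,"z":0,"turn":0.06},{"x":0,"y":0,"z":0,"turn":0}]'|tail -3; python3 t.py
python3 -m crank '[{"x":0,"y":0,"z":0,"turn":0.06},{"x":0,"y":0,"z":0,"turn":0}]'|tail -3; python3 t.py
```

```text
contact_force: [-0.3, -0.7, 5.1]
gripper_width: 0.152
grasp_force: 61.1
T [-0.07  0.02 -0.1 ] yaw -0.477 j6 1.482
contact_force: [0.4, 0.6, 5.3]
gripper_width: 0.152
grasp_force: 61.1
T [-0.08  0.07 -0.09] yaw -0.536 j6 1.542
contact_force: [0.4, 0.6, 6.3]
gripper_width: 0.146
grasp_force: 61.1
T [-0.01  0.06 -0.14] yaw -0.596 j6 1.602
```

```bash
for i in 1; do python3 -m crank '[{"x":0,"y":0,"z":0,"turn":0.06},{"x":0,"y":0,"z":0,"turn":0}]'|tail -3; python3 t.py; done
python3 -m crank '[{"x":0,"y":0,"z":0,"turn":0.06},{"x":0,"y":0,"z":0,"turn":0}]'|tail -3; python3 t.py
python3 -m crank '[{"x":0,"y":0,"z":0,"turn":0.06},{"x":0,"y":0,"z":0,"turn":0}]'|tail -3; python3 t.py
```

```text
contact_force: [-0.3, -0.2, 5.0]
gripper_width: 0.151
grasp_force: 61.1
T [-0.05  0.03 -0.13] yaw -0.657 j6 1.662
contact_force: [0.1, -1.6, 5.1]
gripper_width: 0.15
grasp_force: 61.1
T [-0.04  0.07 -0.04] yaw -0.717 j6 1.722
contact_force: [0.0, -0.2, 4.4]
gripper_width: 0.15
grasp_force: 61.1
T [-0.09  0.08 -0.11] yaw -0.777 j6 1.782
```

```bash
python3 -m crank '[{"x":0,"y":0,"z":0,"turn":0.06},{"x":0,"y":0,"z":0,"turn":0}]'|tail -3; python3 t.py
python3 -m crank '[{"x":0,"y":0,"z":0,"turn":0.06},{"x":0,"y":0,"z":0,"turn":0}]'|tail -3; python3 t.py
python3 -m crank '[{"x":0,"y":0,"z":0,"turn":0.06},{"x":0,"y":0,"z":0,"turn":0}]'|tail -3; python3 t.py
python3 -m crank '[{"x":0,"y":0,"z":0,"turn":0.06},{"x":0,"y":0,"z":0,"turn":0}]'|tail -3; python3 t.py
```

```text
contact_force: [0.1, 1.0, 5.3]
gripper_width: 0.151
grasp_force: 61.1
T [-0.04  0.09 -0.1 ] yaw -0.836 j6 1.842
contact_force: [0.6, -0.9, 5.4]
gripper_width: 0.149
grasp_force: 61.2
T [-0.06  0.08 -0.08] yaw -0.896 j6 1.902
contact_force: [-0.5, 0.5, 5.3]
gripper_width: 0.146
grasp_force: 61.2
T [-0.05  0.11 -0.11] yaw -0.956 j6 1.962
contact_force: [-0.4, -1.1, 5.4]
gripper_width: 0.151
grasp_force: 61.2
T [-0.1   0.18 -0.15] yaw -1.016 j6 2.022
```

It has turned 0.78 rad without a stop, which is past the 0.6 rad tightening limit, so this is the loosening way. I'll carry on to the stop.

```bash
python3 -m crank '[{"x":0,"y":0,"z":0,"turn":0.06},{"x":0,"y":0,"z":0,"turn":0}]'|tail -3; python3 t.py
python3 -m crank '[{"x":0,"y":0,"z":0,"turn":0.04},{"x":0,"y":0,"z":0,"turn":0}]'|tail -3; python3 t.py
python3 -m crank '[{"x":0,"y":0,"z":0,"turn":0.04},{"x":0,"y":0,"z":0,"turn":0}]'|tail -3; python3 t.py
```

```text
contact_force: [-1.6, -1.1, 6.1]
gripper_width: 0.148
grasp_force: 61.2
T [-0.11  0.29 -0.11] yaw -1.076 j6 2.082
contact_force: [-2.2, -0.6, 6.3]
gripper_width: 0.153
grasp_force: 61.2
T [-0.09  0.34 -0.08] yaw -1.116 j6 2.121
contact_force: [-1.4, -0.3, 6.9]
gripper_width: 0.151
grasp_force: 61.3
T [-0.04  0.36 -0.04] yaw -1.156 j6 2.161
```

```bash
python3 -m crank '[{"x":0,"y":0,"z":0,"turn":0.04},{"x":0,"y":0,"z":0,"turn":0}]'|tail -3; python3 t.py
python3 -m crank '[{"x":0,"y":0,"z":-0.3,"turn":0},{"x":0,"y":0,"z":0,"turn":0}]'; python3 t.py
```

```text
contact_force: [-3.4, -1.0, 6.1]
gripper_width: 0.155
grasp_force: 61.3
T [-0.16  0.41 -0.06] yaw -1.196 j6 2.201
time: 17.7
tool_pos: [0.566, -0.2723, 0.1257]
tool_rot: [0.001, 0.826, -0.563, -0.0]
contact_force: [-1.7, -1.6, 0.6]
gripper_width: 0.152
grasp_force: 60.3
T [-0.5   0.24  0.02] yaw -1.196 j6 2.201
```

```bash
python3 -m crank '[{"x":0,"y":0,"z":-0.4,"turn":0},{"x":0,"y":0,"z":0,"turn":0},{"x":0,"y":0,"z":0,"turn":0}]'; python3 t.py
```

```text
time: 18.0
tool_pos: [0.5667, -0.2717, 0.1302]
tool_rot: [-0.0, 0.826, -0.563, -0.0]
contact_force: [0.6, -0.9, -1.1]
gripper_width: 0.155
grasp_force: 60.1
T [-0.28  0.02 -0.01] yaw -1.197 j6 2.202
```

It lifts freely, with only the cap's weight on the wrist.

```bash
python3 -m crank '[{"x":0,"y":0,"z":-1,"turn":0},{"x":0,"y":0,"z":-1.5,"turn":0},{"x":0,"y":0,"z":-2,"turn":0},{"x":0,"y":0,"z":-2.5,"turn":0},{"x":0,"y":0,"z":-2,"turn":0}]'
python3 -m crank '[{"x":0,"y":0,"z":-1,"turn":0},{"x":0,"y":0,"z":0,"turn":0},{"x":0,"y":0,"z":0,"turn":0},{"x":0,"y":0,"z":0,"turn":0},{"x":0,"y":0,"z":0,"turn":0}]'
python3 - <<'E'
from h import *
f=grab("wrist","w9");g=grab("scene","s9");t=grab("top","t9")
cv2.imwrite("pics/c9.png",np.hstack([cv2.resize(g['p'][90:330,150:390,::-1],(400,400)),f['p'][:,120:520,::-1]]))
P=cloud(t);Q=P[165:235,295:360].reshape(-1,3);H=Q[Q[:,2]>.085];a=-.07;print(np.histogram(H[:,0]*np.cos(a)+H[:,1]*np.sin(a),np.arange(.43,.58,.01)),np.percentile(H[:,2],95))
E
```

```text
time: 18.5
tool_pos: [0.5673, -0.2716, 0.2237]
tool_rot: [-0.001, 0.826, -0.563, 0.001]
contact_force: [-0.3, 0.2, -1.0]
gripper_width: 0.152
grasp_force: 60.1
time: 19.0
tool_pos: [0.5661, -0.2715, 0.2286]
tool_rot: [-0.0, 0.826, -0.563, -0.001]
contact_force: [0.8, -0.7, -0.1]
gripper_width: 0.151
grasp_force: 60.1
(array([  0,  99,  41,   0,   0,   0,   0,   0,   0,   0,   0,   0, 133,
        26]), array([0.43, 0.44, 0.45, 0.46, 0.47, 0.48, 0.49, 0.5 , 0.51, 0.52, 0.53,
       0.54, 0.55, 0.56, 0.57])) 0.11047286701440233
```

View pics/c9.png

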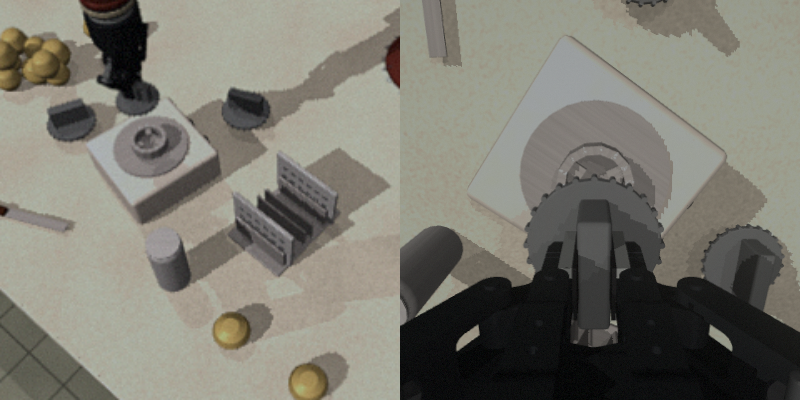

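The cap is off and held upright about 10 cm up. The socket at (150,140) in the left half is empty, and the plate stands in the rack's robot-side slot. The bystanders have not moved.

```bash
python3 -c "
from plant import manip;print(manip.job_done())"
```

```text
the job is handed in; nothing more can be done
None
```

The job is handed in, with no verdict returned: the plate stands released in the rack's robot-side slot, and the unscrewed cap is held upright about 10 cm above the cutter at about 19 s of the 61 s allowed.

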